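# Take the spent filter off the fume extractor

### The arm

A 6-joint arm with a two-finger parallel gripper is mounted at the origin on the work surface. World frame = base frame: x ahead of the robot, y to its left, z up, the work surface at z = 0. Lengths are in m, angles in rad, forces in N, time in s.
With the tool pointing down it reaches from about 0.3 to 0.875 m from the base axis. Payload 6.4 kg.
Tool frame: the origin (TCP) lies midway between the tips of the shut fingers; the grasp point (between the pads) lies 19 mm behind it; y points along the fingers, z is the direction in which the jaws open and shut, and the axes are right-handed (so a half turn about y gives the same grasp; the last joint's range is limited). The gripper opens to 88 mm and grips with 3 to 60 N. Pads are 18 mm wide; open, the fingers measure 123 mm over their backs; the gripper's body (75 mm by 187 mm) begins 45 mm behind the grasp point.
Start: joints at [0.934, 0.181, 1.607, -0, 1.354, -0.206], TCP at [0.24, 0.522, 0.239] pointing down, gripper open.
Joint ranges: [-2.99, 2.99], [-0.89, 2.07], [0.3, 2.58], [-1.14, 4.28], [0, 2.63], [-3.12, 3.12]. Speed limits (rad/s): [2.57, 2.57, 3.01, 3.14, 3.14, 3.14].

### API

Orientations are given as a unit quaternion [w, x, y, z].
In Python, from workcell import env, optics gives the robot as it stands.
- The arm moves only by the tool apply_moves, never from a script. Its argument "targets" is a list of rows, each a list of 2 entries, a list of its own where there are three numbers: the shift along the tool's x, y, z in mm, then the turn, a rotation vector about the tool's x, y, z in rad. A call has 1 to 12 rows; each row shifts and turns the commanded pose from where the row before left it, along the tool's axes as they then stand; what a row does not reach is not made up. A row lasts 1/8 s, in which the tool goes at most 62.5 mm and 10.7 degrees, less where a joint would pass 70% of its speed; a pose out of reach is approached as far as the arm can. A call is refused whole if a number of a shift passes 62.5 or a number of a turn 0.188, either way. A call with a gripper value outside its range is refused whole. "grip" is the opening, from 0 (shut) to 1 (fully open), set as the call begins (left out, the last holds). The fingers move at their own pace and stop on an object; "force" is the grip in N (left out, the last holds). Time passes only in rows, so rows that do not move let the fingers close. It gives the time, the measured TCP pose, the force and the opening at its end, in the units of the state.
- env.sense(): the state, without advancing time (a new reading comes with each control period).
- optics.capture(name): name is "scene" or "top" or "wrist"; returns the picture (480x640x3 uint8, red, green, blue); there is no depth.
- optics.camera_params(name): a dict with "fx", "fy", "cx", "cy" (pixels), "R" (3x3) and "t" (3): a world point X has camera coordinates R X + t. Camera axes: x right, y down, z forward; pixel columns grow to the right and rows downward; lengths in m; the calibration is good to about 2 mm. A picture is of the moment at which its call begins: read the wrist's pose just before it. camera_params takes no time and is no camera call; for the wrist camera it gives the pose at the moment of the call.
- env.sign_off(): hands the job in, once; it reports no verdict.
The state is a dict: "t": time; "qpos": joint angles; "joint_vel": joint speeds; "joint_efforts": joint torques, N m; "ee_pos": TCP position; "tcp_rot": TCP orientation; "contact_force": force on the tool from outside, world axes, zero at the start; "torque": the same for the moment, N m; "gripper_width": finger opening in m.
Only numpy, scipy, OpenCV 4.12 (cv2) and the standard library are available. Lean on these libraries where they do the work, as an engineer would, in place of code of your own. Each camera call takes 0.05 s, during which the arm holds its last target. There are 200 camera calls.

### The job

Take the filter cartridge off the bench fume extractor and stand it upright on the floor of the empty tray: press the sprung release knob right down and push it sideways into its holding notch so that it stays parked there, then turn the cartridge anticlockwise (seen from above) until it meets its stop and lift it off, without wrenching or tugging it against its mount. Set it down rather than drop it, leave the release parked in its notch, and do not disturb the other things on the bench.

Things in the scene. Friction and masses are not known exactly. Their poses are not given: they have to be found in the camera images.
- extractor: Fume extractor fixed to the bench: white box 240 x 190 mm (its x, y), flat deck 80 mm above the bench. Origin on the bench under its centre, z up. On the deck: bayonet mount at x = +35 mm, y = 0; release knob at x = -65 mm, y = 0; steel gate with the holding notch at x -89 to -101, y +4 to +20 mm, 16 mm high.
- mount (a point): On the deck, on the upright axis of the bayonet mount: an aluminium collar 94 mm across, 12.5 mm high, whose rims hold down the cartridge's two lugs except at two gaps. Its clocking varies and is not told: the stop comes after 65 to 115 degrees anticlockwise; the cartridge lifts only at the stop or up to about 6 degrees short of it. Over 60 N in all on the mount (about 2 N m of twist, or a hard tug) damages it.
- cartridge: Filter cartridge, loose, 0.2 to 0.4 kg: grey cylinder 60 mm across, 48 mm high; origin at the centre of its underside, z up. Lugs at its foot on +y and -y, 12 mm wide, out to 38.5 mm, 6 mm high. On -x a fork of two prongs, 10 mm apart, 22 to 32 mm up, out to 58 mm. At the start it stands on the mount, axes along the extractor's, held from turning by the sprung pin in its fork.
- grip_bar (a point): Centre of the black grip bar on the cartridge's lid, on its axis, 60 mm above its underside. The bar runs along the cartridge's x axis: 46 mm long, 12 mm wide, 24 mm high (48 to 72 mm above the underside).
- knob_top (a point): Centre of the top of the release knob, a black block 16 mm (extractor's x) by 14 mm (its y), 25 mm high, on a low steel bar. At rest its top is 46 mm above the deck. It presses straight down 13 mm and slides 12 mm towards the extractor's +y; pinched across its 14 mm it can do both in one grasp.
- plunger (a joint): How far the knob and its sprung pin are pressed down, m: 0 up (locked) to 0.013 (bottom). The spring takes about 4 N to start, 9 N at the bottom. Beyond about 0.006 the pin is out of the fork. Parked in the notch it rests at about 0.0095.
- latch (a joint): How far the knob is slid towards the extractor's +y, m: 0 to 0.012, against a light spring (2 to 2.5 N). It passes under the gate's lip only when pressed beyond about 0.0115; slid past about 0.0095 it can rise behind the lip into the notch, where the springs hold it at about 0.0095. Let go anywhere else it snaps back up.
- tray_in (a point): Centre of the inner floor of the empty square aluminium tray, fixed: 180 x 180 mm outside, walls 5 mm thick and 30 mm high, floor 5 mm above the bench.
- spool: Solder spool standing upright, 48 mm across, 40 mm high. Leave it alone.
- flux: Small amber bottle, 34 mm across, 75 mm high. Leave it alone.
- jar: Clear screw jar, 50 mm across, 55 mm high. Leave it alone.
- tip_cleaner: Dark pot with brass wool, 56 mm across, 54 mm high. Leave it alone.
- screwdriver: Screwdriver lying on the bench, 160 mm long. Leave it alone.
Things that resemble listed ones, but are neither listed nor needed, are in the scene too. Leave any pink look-alike of the cartridge alone.

How it is judged:
On the way, in this order (a step that is already met when the one before it is completed fails the run):
1. the release is parked in its holding notch, with the robot off it (value of joint plunger above 0.0075 m and value of joint latch above 0.008 m and contact force between the fingers and anything else below 0.1 N), for 0.2 s.
2. the cartridge, still seated, has been turned about a quarter turn (angle between the x axis of cartridge and the x axis of extractor, either way round above 0.95 rad and z of cartridge in the frame of extractor below 0.086 m), for 0.1 s.
3. the cartridge has been lifted clear of the mount (z of cartridge in the frame of extractor above 0.1 m), for 0.1 s.
At the end, for the whole second after the job is handed in: The cartridge stands upright (tilt under 0.06 rad) and at rest on the tray's floor (origin within 5 mm of the floor's height), its axis within 70 mm of the middle of the floor; the release is still parked in its notch (pressed more than 7.5 mm, slid more than 8 mm); released (horizontal distance between cartridge and tray_in below 0.07 m and z of cartridge in the frame of tray_in below 0.005 m and angle between cartridge's own z axis and vertical below 0.06 rad and z of grip_bar in the frame of tray_in above 0.05 m and linear speed of cartridge below 0.02 m/s and value of joint plunger above 0.0075 m and value of joint latch above 0.008 m); the robot touches nothing.
It fails at once if a bystander is pushed more than 25 mm (distance of any of spool, flux, jar, tip_cleaner, screwdriver from where it was at the start of the episode above 0.025 m).
It fails at once if the cartridge is wrenched or tugged against its mount (over 60 N) (contact force between cartridge and extractor above 60 N).
It fails at once if the cartridge is dropped (falls free faster than 0.6 m/s) (linear speed of cartridge above 0.6 m/s and contact force between the fingers and cartridge below 0.1 N).
It also fails if it takes over 72 s, if anything falls off the work surface, if the arm or the gripper's body presses on something with over 40 N, if the wrist force passes 120 N, or if a joint passes its speed limit or range.

## Working session

There is one attempt and no reset: what is moved stays moved. The work goes in short steps, Python scripts to look and compute and a tool call to move; the robot and the scene stay as the last step left them, time stands still between calls to the robot, and variables do not carry over. Pictures are saved under pics/ and viewed, about 8 in all and at most 12, crops included, and the job is handed in when it is done.

Besides the shell and the picture viewer there is one more tool, called after "Emit:" by a JSON object that holds its "api" and its "payload". apply_moves: Moves the arm, as the interface text tells. Its arguments: {"type":"object","properties":{"targets":{"type":"array"},"grip":{"type":"number"},"force":{"type":"number"}},"required":["targets"]}

```bash
mkdir -p pics
python3 - <<'E'
from workcell import env,optics
import cv2,numpy as np
np.set_printoptions(precision=4,suppress=True)
print(env.sense())
for n in ("scene","top"):
    im=optics.capture(n); cv2.imwrite(f"pics/{n}0.png",im[:,:,::-1]); p=optics.camera_params(n); print(n,p)
E
```

```text
{'t': 0.0, 'qpos': array([ 0.9337,  0.1815,  1.608 ,  0.    ,  1.3538, -0.2063]), 'joint_vel': array([-0.0002,  0.0008, -0.0007, -0.001 , -0.0006, -0.0005]), 'joint_efforts': array([ -0.0003, -43.3869, -34.1845,   0.0702,   0.0385,  -0.0001]), 'ee_pos': array([0.2398, 0.5221, 0.2378]), 'tcp_rot': array([-0.6902,  0.6913, -0.1514,  0.1509]), 'contact_force': array([0.3614, 0.2146, 0.2809]), 'torque': array([ 0.054 ,  0.0158, -0.0226]), 'gripper_width': 0.08824739575884666}
scene {'fx': 528.9206757771448, 'fy': 528.9206757771448, 'cx': 322.7520436632956, 'cy': 246.19218895135586, 'R': array([[ 0.8892,  0.4573,  0.0094],
       [ 0.3617, -0.6904, -0.6265],
       [-0.28  ,  0.5605, -0.7794]]), 't': array([-0.5361, -0.1062,  1.2444])}
top {'fx': 452.0046209434786, 'fy': 452.0046209434786, 'cx': 313.71524887654635, 'cy': 244.04217959290455, 'R': array([[-0.0264, -0.9996, -0.0032],
       [-0.9768,  0.0265, -0.2127],
       [ 0.2127, -0.0025, -0.9771]]), 't': array([0.0887, 0.5836, 1.0356])}
```

View pics/top0.png

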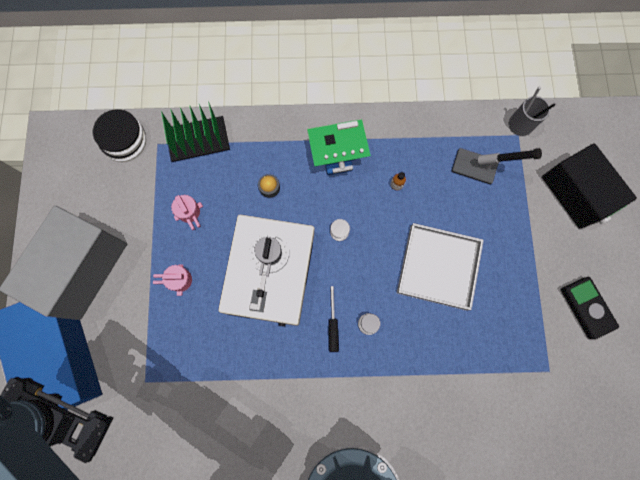

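View pics/scene0.png

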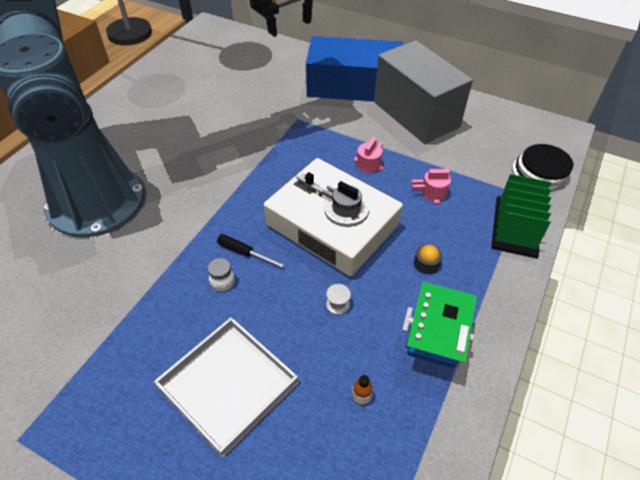

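```bash
cat > h.py <<'E'
from workcell import env,optics
import cv2,numpy as np
from scipy.spatial.transform import Rotation as Rn
np.set_printoptions(precision=4,suppress=True)
def cast(p,px,z):
    R,t=np.array(p["R"]),np.array(p["t"]); C=-R.T@t
    px=np.atleast_2d(np.asarray(px,float))
    d=np.c_[(px[:,0]-p["cx"])/p["fx"],(px[:,1]-p["cy"])/p["fy"],np.ones(len(px))]@R
    return C+d*((z-C[2])/d[:,2])[:,None]
def proj(p,X):
    c=np.atleast_2d(X)@np.array(p["R"]).T+p["t"]; return np.c_[c[:,0]/c[:,2]*p["fx"]+p["cx"],c[:,1]/c[:,2]*p["fy"]+p["cy"]]
def rot():
    q=env.sense()["tcp_rot"]; return Rn.from_quat([q[1],q[2],q[3],q[0]])
def delta(pos,R):   # shift in tool axes (mm), turn (rotvec tool)
    r=rot(); return r.inv().apply(np.array(pos)-env.sense()["ee_pos"])*1e3,(r.inv()*R).as_rotvec()
E
python3 - <<'E'
from h import *
for n in("top","scene"):
    im=cv2.imread(f"pics/{n}0.png"); p=optics.camera_params(n)
    hsv=cv2.cvtColor(im,cv2.COLOR_BGR2HSV)
    m=((hsv[...,1]<45)&(hsv[...,2]>(185 if n=="top" else 200))).astype(np.uint8)
    m=cv2.morphologyEx(m,cv2.MORPH_OPEN,np.ones((3,3)))
    cs,_=cv2.findContours(m,cv2.RETR_EXTERNAL,cv2.CHAIN_APPROX_NONE)
    for c in cs:
        a=cv2.contourArea(c); x,y,w,h=cv2.boundingRect(c)
        if a<2500 or y<100 or a>30000: continue
        q=cv2.approxPolyDP(cv2.convexHull(c),6,True)[:,0]
        for z in(.08,.03):
            X=cast(p,q,z)[:,:2]; print(n,a,z,q.tolist()); print(X.tolist(),np.linalg.norm(X-np.roll(X,1,0),axis=1),X.mean(0))
E
```

```text
top 4256.5 0.08 [[412, 228], [475, 243], [464, 307], [400, 291]]
[[0.6151131549319747, -0.16462619211076757], [0.5740958735114396, -0.31234992666824857], [0.42319878426980306, -0.27135175803494405], [0.4642499265778931, -0.12557818405324958]] [0.1558 0.1533 0.1564 0.1514] [ 0.5192 -0.2185]
top 4256.5 0.03 [[412, 228], [475, 243], [464, 307], [400, 291]]
[[0.6275621275138478, -0.17600430532775127], [0.5846032930043044, -0.3307205431233021], [0.42656348977497816, -0.287781726104807], [0.4695577879772492, -0.13510795973936662]] [0.1632 0.1606 0.1638 0.1586] [ 0.5271 -0.2324]
top 7613.5 0.08 [[239, 215], [313, 227], [297, 323], [219, 310]]
[[0.6590364569220175, 0.25240722289386786], [0.6240990300786182, 0.073666671150156], [0.39691659035855764, 0.11648116043541107], [0.4314508466433451, 0.29681345493318423]] [0.2319 0.1821 0.2312 0.1836] [0.5279 0.1848]
top 7613.5 0.03 [[239, 215], [313, 227], [297, 323], [219, 310]]
[[0.6735645390817262, 0.2607693871180057], [0.636973349076543, 0.07356815103953662], [0.39903722816818954, 0.11840926425127363], [0.4352061635356518, 0.30727758822989903]] [
[... 1186 characters left out ...]
12  0.2278]
scene 29051.0 0.08 [[639, 163], [639, 479], [502, 479], [564, 229], [604, 154]]
[[1.102578801304924, 0.6306428315557633], [1.1879288961804397, -0.10729757980187804], [1.0058031170641542, -0.20154743900390226], [0.9885510471144623, 0.3430993912240634], [1.025241926469672, 0.6250347615313168]] [0.0775 0.7429 0.2051 0.5449 0.2843] [1.062 0.258]
scene 29051.0 0.03 [[639, 163], [639, 479], [502, 479], [564, 229], [604, 154]]
[[1.1170017842191786, 0.7004369113832296], [1.207503618567329, -0.08204565017574694], [1.014384710894758, -0.18198443943285203], [0.9960913044371908, 0.3955373228971011], [1.034996848600162, 0.6944903377431468]] [0.0822 0.7877 0.2174 0.5778 0.3015] [1.074  0.3053]
```

Run:
```python
from h import *
p=optics.camera_params("wrist"); r=rot(); C=-np.array(p["R"]).T@p["t"]
print("tool axes cols\n",r.as_matrix()); print("cam in tool",r.inv().apply(C-env.sense()["ee_pos"]),"cam axes in tool\n",r.inv().as_matrix()@np.array(p["R"]).T,p["fx"],p["cx"],p["cy"])
yaw=-.183; ey=np.array([-np.sin(yaw),np.cos(yaw),0])
for s in(1,-1):
    z=s*ey; y=np.array([0,0,-1.]); R=Rn.from_matrix(np.c_[np.cross(y,z),y,z]); print(s,delta([.475,.195,.24],R))
```

```text
tool axes cols
 [[ 0.9086 -0.0009  0.4176]
 [-0.4176 -0.0012  0.9086]
 [-0.0003 -1.     -0.0015]]
cam in tool [-0.0651 -0.1465  0.0006] cam axes in tool
 [[ 0.0003  0.9667  0.2559]
 [-0.0016 -0.2559  0.9667]
 [ 1.     -0.0007  0.0014]] 338.5857224620267 320.3822311525589 242.74691590502698
1 (array([ 350.2641,   -1.8622, -199.007 ]), array([ 0.0014, -0.2478, -0.0005]))
-1 (array([ 350.2641,   -1.8622, -199.007 ]), array([0.0007, 2.8938, 0.0021]))
```

Emit:
{"api": "apply_moves", "payload": {"targets": [[[58, 0, -33], [0, 0, 0]], [[58, 0, -33], [0, 0, 0]], [[58, 0, -33], [0, 0, 0]], [[58, 0, -33], [0, 0, 0]], [[58, 0, -33], [0, 0, 0]], [[58, 0, -33], [0, 0, 0]], [[0, 0, 0], [0, 0.18, 0]], [[0, 0, 0], [0, 0.18, 0]], [[0, 0, 0], [0, 0.18, 0]], [[0, 0, 0], [0, 0.18, 0]], [[0, 0, 0], [0, 0.18, 0]], [[0, 0, 0], [0, 0.18, 0]]], "grip": 0.6}}

```text
t: 1.6
ee_pos: [0.4585, 0.2178, 0.2383]
tcp_rot: [-0.513, 0.514, -0.486, 0.486]
contact_force: [-0.1, -0.2, -0.0]
gripper_width: 0.0525
```

Emit:
{"api": "apply_moves", "payload": {"targets": [[[0, 0, 0], [0, 0.18, 0]], [[0, 0, 0], [0, 0.18, 0]], [[0, 0, 0], [0, 0.18, 0]], [[0, 0, 0], [0, 0.18, 0]], [[0, 0, 0], [0, 0.18, 0]], [[0, 0, 0], [0, 0.18, 0]], [[0, 0, 0], [0, 0.18, 0]], [[0, 0, 0], [0, 0.18, 0]], [[0, 0, 0], [0, 0.18, 0]], [[0, 0, 0], [0, 0.18, 0]], [[0, 0, 0], [0, 0, 0]]]}}

```text
t: 2.98
ee_pos: [0.4586, 0.2178, 0.2384]
tcp_rot: [0.059, -0.059, -0.705, 0.705]
contact_force: [-0.6, 0.6, 1.0]
gripper_width: 0.0529
```

Run:
```python
from h import *
p=optics.camera_params("wrist"); s=env.sense()
im=optics.capture("wrist"); cv2.imwrite("pics/w1.png",im[:,:,::-1]); np.savez("w1.npz",**{k:p[k] for k in p})
print(s["ee_pos"],s["qpos"],rot().as_matrix(),s["contact_force"])
yaw=-.183;c=np.array([.529,.185])
M=np.array([[np.cos(yaw),-np.sin(yaw)],[np.sin(yaw),np.cos(yaw)]])
for n,l,z in(("knob",(-.065,0),.126),("bar",(.035,0),.154)):
    X=c+M@l; print(n,X,proj(p,[[*X,z]]))
```

```text
[0.4586 0.2178 0.2384] [0.2093 0.0297 1.7733 0.     1.3394 1.9477] [[-0.9863 -0.0007 -0.1647]
 [ 0.1647 -0.0001 -0.9863]
 [ 0.0006 -1.      0.0002]] [-0.6376  0.5651  1.0347]
knob [0.4651 0.1968] [[346.605  227.3592]]
bar [0.5634 0.1786] [[355.4803  80.484 ]]
```

View pics/w1.png

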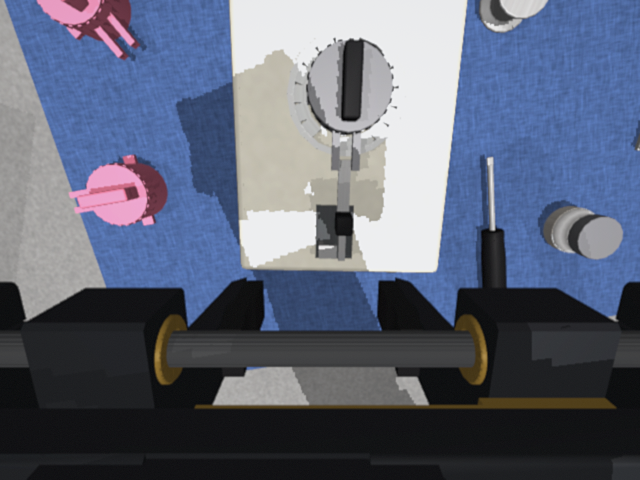

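Run:
```python
from h import *
im=cv2.imread("pics/w1.png"); p=dict(np.load("w1.npz"))
m=(im.max(2)<45).astype(np.uint8)
for n,(x0,x1,y0,y1),z in(("knob",(330,362,195,250),.126),("bar",(325,385,25,140),.154)):
    k=m.copy()*0; k[y0:y1,x0:x1]=m[y0:y1,x0:x1]
    cs,_=cv2.findContours(k,cv2.RETR_EXTERNAL,cv2.CHAIN_APPROX_NONE); c=max(cs,key=cv2.contourArea)
    r=cv2.minAreaRect(c); b=cv2.boxPoints(r); print(n,cv2.boundingRect(c),r); print(b,cast(p,b,z))
    q=cv2.approxPolyDP(cv2.convexHull(c),1.5,True)[:,0]; print(q.tolist())
cv2.imwrite("pics/w1c.png",cv2.resize(im[20:270,230:470],None,fx=2.4,fy=2.4,interpolation=2))
# deck edges, left/right
h=cv2.cvtColor(im,cv2.COLOR_BGR2HSV); bl=(h[...,1]>100)
for y in (30,80,180,230):
    r=np.where(~bl[y,215:])[0][0]+215; xs=np.where(bl[y,400:])[0][0]+400
    print(y,r,xs,cast(p,[[r,y],[xs,y]],.08)[:,:2].tolist())
for x in(260,300,400,420):
    col=np.where(h[240:,x,2]<160)[0][0]+240; print(x,col,cast(p,[[x,col]],.08))
```

```text
knob (334, 212, 19, 24) ((343.0, 223.5), (23.0, 18.0), 90.0)
[[334. 212.]
 [352. 212.]
 [352. 235.]
 [334. 235.]] [[0.4787 0.2046 0.126 ]
 [0.4764 0.1909 0.126 ]
 [0.4583 0.1936 0.126 ]
 [0.4607 0.2075 0.126 ]]
[[349, 212], [352, 220], [351, 234], [337, 235], [334, 228], [335, 212]]
bar (342, 40, 21, 81) ((351.752197265625, 79.92976379394531), (19.11566925048828, 80.39825439453125), 1.7899105548858643)
[[340.9434 119.8107]
 [343.4547  39.4517]
 [362.561   40.0488]
 [360.0497 120.4078]] [[0.542  0.1911 0.154 ]
 [0.5873 0.1826 0.154 ]
 [0.5851 0.1712 0.154 ]
 [0.5396 0.1791 0.154 ]]
[[361, 40], [359, 115], [354, 120], [342, 119], [344, 48], [346, 42], [350, 40]]
30 230 465 [[0.6295792229315209, 0.2629933609857187], [0.5981594035625589, 0.07804565428414303]]
80 232 459 [[0.5935902461010927, 0.26995488984666055], [0.5622147745957157, 0.08510554065466588]]
180 236 448 [[0.5135699916152537, 0.28543361028063785], [0.4821448971914196, 0.09992860290406765]]
230 238 443 [[0.4689164799209962, 0.29407116371447584], [0.4373870314286102, 0.10774613599878306]]
260 268 [[0.4294 0.2819 0.08  ]]
300 270 [[0.421  0.2448 0.08  ]]
400 278 [[0.3971 0.1519 0.08  ]]
420 290 [[0.3816 0.1342 0.08  ]]
```

View pics/w1c.png

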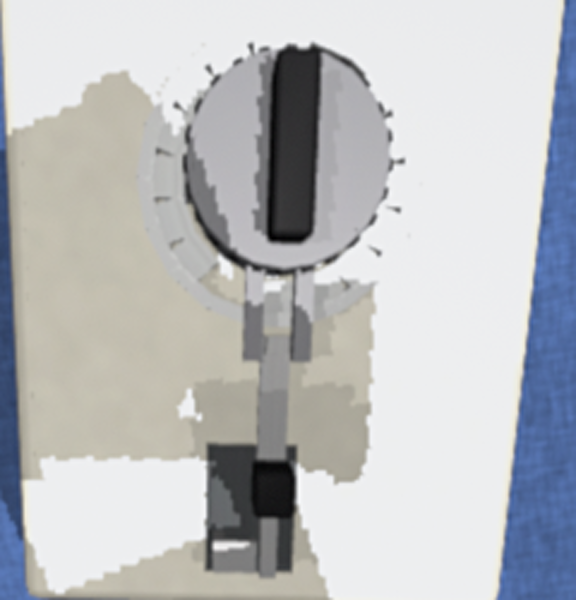

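Emit:
{"api": "apply_moves", "payload": {"targets": [[[-10, 40, 17.5], [0, 0.018, 0]], [[0, 50, 0], [0, 0, 0]], [[0, 30, 0], [0, 0, 0]], [[0, 0, 0], [0, 0, 0]], [[0, 0, 0], [0, 0, 0]]], "grip": 0.35}}

```text
t: 3.65
ee_pos: [0.4666, 0.1991, 0.12]
tcp_rot: [-0.065, 0.066, 0.704, -0.704]
contact_force: [0.0, -0.1, 0.2]
gripper_width: 0.0312
```

Run:
```python
from h import *
p=optics.camera_params("wrist"); s=env.sense()
im=optics.capture("wrist"); cv2.imwrite("pics/w2.png",im[:,:,::-1]); 
print(s["ee_pos"],rot().as_matrix(),s["contact_force"],s["torque"])
```

```text
[0.4666 0.1991 0.12  ] [[-0.9828  0.0028 -0.1848]
 [ 0.1848  0.0005 -0.9828]
 [-0.0026 -1.     -0.001 ]] [ 0.0499 -0.0541  0.1835] [ 0.0063  0.1559 -0.028 ]
```

View pics/w2.png

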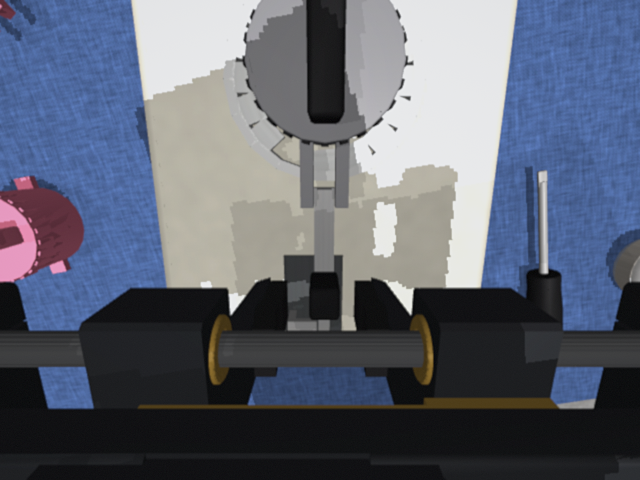

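Emit:
{"api": "apply_moves", "payload": {"targets": [[[0, 20, 1.5], [0, 0, 0]], [[0, 0, 0], [0, 0, 0]], [[0, 0, 0], [0, 0, 0]]]}}

```text
t: 4.08
ee_pos: [0.4663, 0.1977, 0.1001]
tcp_rot: [-0.065, 0.067, 0.704, -0.704]
contact_force: [-0.4, 0.1, -0.2]
gripper_width: 0.0305
```

Emit:
{"api": "apply_moves", "payload": {"targets": [[[0, 0, 0], [0, 0, 0]], [[0, 0, 0], [0, 0, 0]], [[0, 0, 0], [0, 0, 0]], [[0, 0, 0], [0, 0, 0]]], "grip": 0.0, "force": 45}}

```text
t: 4.58
ee_pos: [0.4659, 0.1976, 0.0992]
tcp_rot: [-0.066, 0.066, 0.704, -0.704]
contact_force: [-0.2, 0.0, 3.6]
gripper_width: 0.0135
```

Emit:
{"api": "apply_moves", "payload": {"targets": [[[0, 4, 0], [0, 0, 0]], [[0, 4, 0], [0, 0, 0]], [[0, 4, 0], [0, 0, 0]], [[0, 1.2, 0], [0, 0, 0]], [[0, 0, 0], [0, 0, 0]], [[0, 0, 0], [0, 0, 0]]]}}

```text
t: 5.32
ee_pos: [0.466, 0.1976, 0.0863]
tcp_rot: [-0.066, 0.066, 0.704, -0.704]
contact_force: [-2.8, 0.3, 10.2]
gripper_width: 0.0136
```

Emit:
{"api": "apply_moves", "payload": {"targets": [[[0, 0.7, 0], [0, 0, 0]], [[0, 0, 0], [0, 0, 0]], [[0, 0, -3], [0, 0, 0]], [[0, 0, -3], [0, 0, 0]], [[0, 0, -3], [0, 0, 0]], [[0, 0, -3], [0, 0, 0]], [[0, 0, 0], [0, 0, 0]], [[0, 0, 0], [0, 0, 0]]]}}

```text
t: 6.32
ee_pos: [0.4667, 0.2011, 0.086]
tcp_rot: [0.067, -0.064, -0.698, 0.71]
contact_force: [-12.5, -39.9, 32.4]
gripper_width: 0.014
```

Emit:
{"api": "apply_moves", "payload": {"targets": [[[0, 0, 4], [0, 0, 0]], [[0, 0, 4], [0, 0, 0]], [[0, 0, 4], [0, 0, 0]], [[0, 0, 0], [0, 0, 0]]]}}

```text
t: 6.82
ee_pos: [0.466, 0.1976, 0.0862]
tcp_rot: [-0.066, 0.067, 0.704, -0.704]
contact_force: [-4.2, -0.3, 17.2]
gripper_width: 0.0138
```

Run:
```python
from h import *
s=env.sense(); print(s["ee_pos"],s["contact_force"],s["torque"],rot().as_matrix())
im=optics.capture("wrist")[:,:,::-1]; cv2.imwrite("pics/w3.png",im)
a=cv2.resize(im[230:400,200:440],(720,510),interpolation=2)
cv2.imwrite("pics/w3c.png",cv2.convertScaleAbs(a,alpha=1.8,beta=20))
```

```text
[0.466  0.1976 0.0862] [-4.2318 -0.2826 17.2292] [-0.0784  1.0066  0.0491] [[-0.9825  0.0011 -0.1864]
 [ 0.1864  0.0006 -0.9825]
 [-0.001  -1.     -0.0008]]
```

View pics/w3c.png

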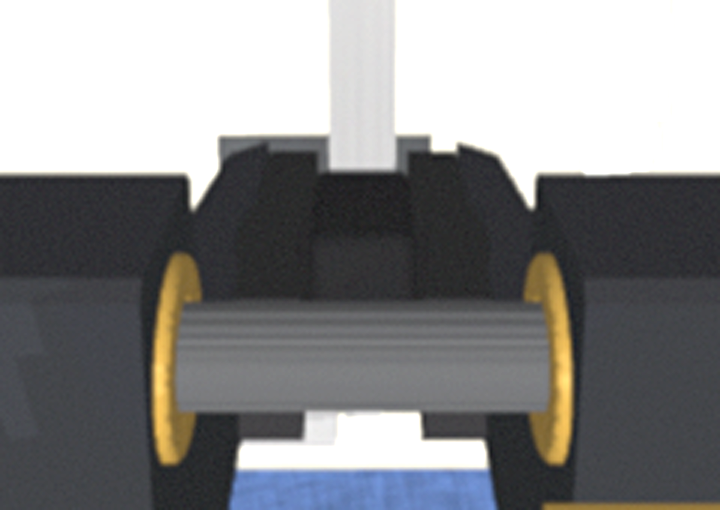

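Emit:
{"api": "apply_moves", "payload": {"targets": [[[0, -7, 0], [0, 0, 0]], [[0, -6, 0], [0, 0, 0]], [[0, 0, 0], [0, 0, 0]]]}}

```text
t: 7.25
ee_pos: [0.4659, 0.1975, 0.0981]
tcp_rot: [-0.066, 0.066, 0.704, -0.704]
contact_force: [0.5, 1.0, 4.0]
gripper_width: 0.0135
```

Emit:
{"api": "apply_moves", "payload": {"targets": [[[0, 0, 0], [0, 0, 0]], [[0, 0, 0], [0, 0, 0]], [[0, -6, 0], [0, 0, 0]], [[0, 0, 0], [0, 0, 0]], [[0, 0, 0], [0, 0, 0]]], "grip": 0.25}}

```text
t: 7.88
ee_pos: [0.4655, 0.1975, 0.1039]
tcp_rot: [-0.066, 0.066, 0.704, -0.704]
contact_force: [0.4, 0.3, 0.1]
gripper_width: 0.0219
```

Emit:
{"api": "apply_moves", "payload": {"targets": [[[0, 0, 0], [0, 0, 0]], [[0, 0, 0], [0, 0, 0]], [[0, 0, 0], [0, 0, 0]], [[0, 0, 0], [0, 0, 0]]], "grip": 0.0, "force": 58}}

```text
t: 8.38
ee_pos: [0.4654, 0.1976, 0.1038]
tcp_rot: [-0.066, 0.066, 0.704, -0.704]
contact_force: [0.5, 1.6, 0.2]
gripper_width: 0.0133
```

Emit:
{"api": "apply_moves", "payload": {"targets": [[[0, 4, 0], [0, 0, 0]], [[0, 4, 0], [0, 0, 0]], [[0, 4, 0], [0, 0, 0]], [[0, 0, 0], [0, 0, 0]], [[0, 0, 0], [0, 0, 0]]]}}

```text
t: 9.0
ee_pos: [0.4655, 0.1976, 0.0922]
tcp_rot: [-0.066, 0.066, 0.704, -0.704]
contact_force: [-3.1, 2.2, 7.6]
gripper_width: 0.0134
```

Emit:
{"api": "apply_moves", "payload": {"targets": [[[0, 1, 0], [0, 0, 0]], [[0, 0.8, 0], [0, 0, 0]], [[0, 0, 0], [0, 0, 0]], [[0, 0, 0], [0, 0, 0]]]}}

```text
t: 9.5
ee_pos: [0.4656, 0.1976, 0.0907]
tcp_rot: [-0.066, 0.066, 0.704, -0.704]
contact_force: [-3.8, 0.4, 10.1]
gripper_width: 0.0138
```

Emit:
{"api": "apply_moves", "payload": {"targets": [[[0, 1, 0], [0, 0, 0]], [[0, 0.5, 0], [0, 0, 0]], [[0, 0, 0], [0, 0, 0]], [[0, 0, 0], [0, 0, 0]]]}}

```text
t: 10.0
ee_pos: [0.4658, 0.1977, 0.0905]
tcp_rot: [-0.066, 0.066, 0.704, -0.704]
contact_force: [-9.2, -0.0, 22.0]
gripper_width: 0.0136
```

Emit:
{"api": "apply_moves", "payload": {"targets": [[[0, 0, -2], [0, 0, 0]], [[0, 0, -2], [0, 0, 0]], [[0, 0, -2], [0, 0, 0]], [[0, 0, 0], [0, 0, 0]]]}}

```text
t: 10.5
ee_pos: [0.4669, 0.2037, 0.0905]
tcp_rot: [0.066, -0.066, -0.704, 0.704]
contact_force: [-8.0, -0.5, 21.6]
gripper_width: 0.0133
```

Sliding freely now.

Emit:
{"api": "apply_moves", "payload": {"targets": [[[0, 0, -2], [0, 0, 0]], [[0, 0, -2], [0, 0, 0]], [[0, 0, -2], [0, 0, 0]], [[0, 0, -0.5], [0, 0, 0]], [[0, 0, 0], [0, 0, 0]], [[0, 0, 0], [0, 0, 0]]]}}

```text
t: 11.25
ee_pos: [0.468, 0.2096, 0.0905]
tcp_rot: [0.066, -0.066, -0.704, 0.704]
contact_force: [-8.8, -2.1, 22.1]
gripper_width: 0.0135
```

Emit:
{"api": "apply_moves", "payload": {"targets": [[[0, -2, 0], [0, 0, 0]], [[0, -2, 0], [0, 0, 0]], [[0, 0, 0], [0, 0, 0]], [[0, 0, 0], [0, 0, 0]]]}}

```text
t: 11.75
ee_pos: [0.4677, 0.2092, 0.0928]
tcp_rot: [0.066, -0.066, -0.704, 0.704]
contact_force: [-2.6, -1.8, 6.5]
gripper_width: 0.0137
```

Emit:
{"api": "apply_moves", "payload": {"targets": [[[0, 0, 0], [0, 0, 0]], [[0, 0, 0], [0, 0, 0]], [[0, 0, 0], [0, 0, 0]], [[0, 0, 0], [0, 0, 0]], [[0, 0, 0], [0, 0, 0]]], "grip": 0.35}}

```text
t: 12.38
ee_pos: [0.4677, 0.2097, 0.0924]
tcp_rot: [0.066, -0.066, -0.704, 0.704]
contact_force: [-0.4, 0.2, 0.0]
gripper_width: 0.0306
```

Emit:
{"api": "apply_moves", "payload": {"targets": [[[0, -40, 0], [0, 0, 0]], [[0, -50, 0], [0, 0, 0]], [[0, -20, 0], [0, 0, 0]], [[0, 0, 0], [0, 0, 0]], [[0, 0, 0], [0, 0, 0]]]}}

```text
t: 13.0
ee_pos: [0.467, 0.2096, 0.2012]
tcp_rot: [0.067, -0.065, -0.704, 0.704]
contact_force: [-0.3, 0.7, 0.6]
gripper_width: 0.0309
```

Run:
```python
from h import *
s=env.sense(); p=optics.camera_params("wrist"); print(s["ee_pos"],s["qpos"],s["contact_force"],rot().as_matrix())
im=optics.capture("wrist")[:,:,::-1]; cv2.imwrite("pics/w4.png",im)
print(proj(p,[[.5635,.180,.154],[.466,.1985,.126],[.4681,.2079,.1165]]))
```

```text
[0.467  0.2096 0.2012] [0.1896 0.0787 1.8004 0.     1.2645 1.9477] [-0.2988  0.6988  0.5941] [[-0.9825 -0.0019 -0.1861]
 [ 0.1861 -0.0004 -0.9825]
 [ 0.0018 -1.      0.0007]]
[[342.9329  85.5967]
 [337.8362 251.4869]
 [323.6015 247.2869]]
```

View pics/w4.png

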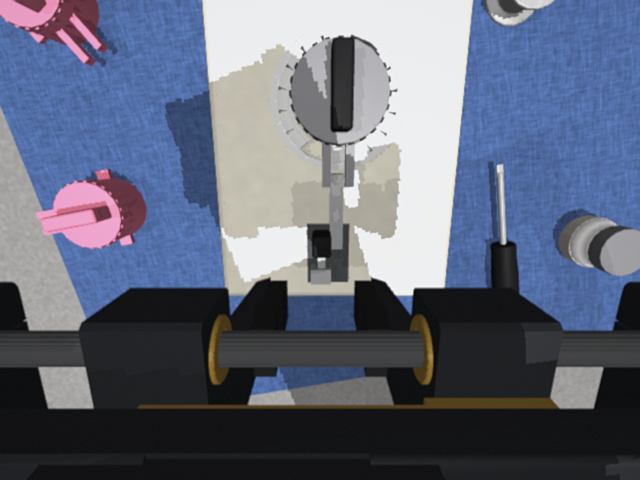

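Emit:
{"api": "apply_moves", "payload": {"targets": [[[-50, 0, 6], [0, 0, 0]], [[-50, 0, 5.6], [0, 0, 0]], [[0, 40, 0], [0, 0, 0]], [[0, 20, 0], [0, 0, 0]], [[0, 5, 0], [0, 0, 0]], [[0, 3, 0], [0, 0, 0]], [[0, 0, 0], [0, 0, 0]], [[0, 0, 0], [0, 0, 0]]]}}

```text
t: 14.05
ee_pos: [0.5644, 0.1799, 0.1355]
tcp_rot: [-0.065, 0.067, 0.704, -0.704]
contact_force: [-0.5, -0.6, 0.8]
gripper_width: 0.0306
```

Emit:
{"api": "apply_moves", "payload": {"targets": [[[0, 0, 0], [0, 0, 0]], [[0, 0, 0], [0, 0, 0]], [[0, 0, 0], [0, 0, 0]], [[0, 0, 0], [0, 0, 0]]], "grip": 0.0, "force": 25}}

```text
t: 14.55
ee_pos: [0.564, 0.1795, 0.1347]
tcp_rot: [0.066, -0.066, -0.704, 0.704]
contact_force: [-1.2, -0.9, 2.4]
gripper_width: 0.0116
```

Run:
```python
from h import *
s=env.sense(); p=optics.camera_params("wrist"); print(s["ee_pos"],s["qpos"],s["contact_force"],s["torque"])
```

```text
[0.564  0.1795 0.1347] [ 0.108   0.3282  1.6492 -0.0003  1.164   1.8662] [-1.2223 -0.8527  2.3588] [-0.1841  0.2698 -0.0142]
```

Emit:
{"api": "apply_moves", "payload": {"targets": [[[0, 0, 0], [0, -0.05, 0]], [[0, 0, 0], [0, -0.1, 0]], [[0, 0, 0], [0, -0.1, 0]], [[0, 0, 0], [0, -0.1, 0]], [[0, 0, 0], [0, 0, 0]]]}}

```text
t: 15.18
ee_pos: [0.5641, 0.18, 0.1347]
tcp_rot: [0.057, -0.057, 0.705, -0.705]
contact_force: [-0.4, 1.0, 1.1]
gripper_width: 0.0112
```

```bash
cat > s.py <<'E'
from h import *
s=env.sense(); z=rot().as_matrix()[:,2]; yaw=np.arctan2(z[1],z[0])
print(s["t"],s["ee_pos"],"F",s["contact_force"],"M",s["torque"],"w",s["gripper_width"],"turned deg",np.degrees((yaw+1.754)%(2*np.pi)), "q6",s["qpos"][5])
E
python3 s.py
```

```text
15.175 [0.5641 0.18   0.1347] F [-0.4453  0.9506  1.0876] M [0.1589 0.1075 0.0703] w 0.011245811210611873 turned deg 19.773795781259224 q6 1.5170354228416145
```

Emit:
{"api": "apply_moves", "payload": {"targets": [[[0, 0, 0], [0, -0.1, 0]], [[0, 0, 0], [0, -0.1, 0]], [[0, 0, 0], [0, -0.1, 0]], [[0, 0, 0], [0, -0.1, 0]], [[0, 0, 0], [0, -0.1, 0]], [[0, 0, 0], [0, -0.1, 0]], [[0, 0, 0], [0, -0.07, 0]], [[0, 0, 0], [0, 0, 0]]]}}

```text
t: 16.18
ee_pos: [0.564, 0.1799, 0.1347]
tcp_rot: [0.285, -0.285, 0.647, -0.647]
contact_force: [-0.6, 2.1, 1.8]
gripper_width: 0.0121
```

```bash
python3 s.py
python3 - <<'E'
from h import *
cv2.imwrite("pics/w5.png",optics.capture("wrist")[:260,150:550,::-1])
E
```

```text
16.175 [0.564  0.1799 0.1347] F [-0.5744  2.0754  1.8151] M [0.1766 0.1449 0.058 ] w 0.012105819511438461 turned deg 58.08004738962063 q6 0.848530150991734
```

View pics/w5.png

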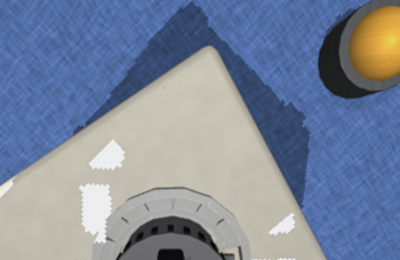

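Emit:
{"api": "apply_moves", "payload": {"targets": [[[0, 0, 0], [0, -0.05, 0]], [[0, 0, 0], [0, -0.05, 0]], [[0, 0, 0], [0, -0.05, 0]], [[0, 0, 0], [0, 0, 0]]]}}

```text
t: 16.73
ee_pos: [0.564, 0.1798, 0.1347]
tcp_rot: [0.333, -0.333, 0.624, -0.624]
contact_force: [0.2, 0.9, 3.5]
gripper_width: 0.0116
```

```bash
python3 s.py
```

```text
16.725 [0.564  0.1798 0.1347] F [0.1952 0.9386 3.4756] M [0.1628 0.225  0.0184] w 0.011573525038594426 turned deg 66.67935476162127 q6 0.698433426798014
```

Emit:
{"api": "apply_moves", "payload": {"targets": [[[0, 0, 0], [0, -0.05, 0]], [[0, 0, 0], [0, -0.05, 0]], [[0, 0, 0], [0, 0, 0]]]}}

```text
t: 17.1
ee_pos: [0.5639, 0.1794, 0.1347]
tcp_rot: [-0.363, 0.364, -0.606, 0.607]
contact_force: [-1.0, -1.3, 3.8]
gripper_width: 0.0121
```

```bash
python3 s.py
```

```text
17.1 [0.5639 0.1794 0.1347] F [-0.9569 -1.2925  3.7612] M [-0.3037  0.4037 -0.5149] w 0.012052941199269826 turned deg 72.3533078846211 q6 0.599102324023843
```

Emit:
{"api": "apply_moves", "payload": {"targets": [[[0, 0, 0], [0, -0.02, 0]], [[0, 0, 0], [0, 0, 0]]]}}

```text
t: 17.35
ee_pos: [0.5639, 0.1794, 0.1347]
tcp_rot: [-0.37, 0.37, -0.602, 0.603]
contact_force: [-2.1, -3.1, 5.6]
gripper_width: 0.012
```

```bash
python3 s.py
```

```text
17.35 [0.5639 0.1794 0.1347] F [-2.0688 -3.0887  5.5976] M [-0.3465  0.4437 -0.6526] w 0.011973503223978473 turned deg 73.61781156508438 q6 0.5771548071310026
```

Emit:
{"api": "apply_moves", "payload": {"targets": [[[0, 0, 0], [0, 0.04, 0]], [[0, 0, 0], [0, 0, 0]], [[0, -1.5, 0], [0, 0, 0]], [[0, -1.5, 0], [0, 0, 0]], [[0, 0, 0], [0, 0, 0]]]}}

```text
t: 17.98
ee_pos: [0.5631, 0.1797, 0.1362]
tcp_rot: [0.358, -0.359, 0.61, -0.609]
contact_force: [2.7, -0.1, -9.8]
gripper_width: 0.0117
```

```bash
python3 s.py
```

```text
17.975 [0.5631 0.1797 0.1362] F [ 2.75   -0.1452 -9.7594] M [-0.1813 -0.3032 -0.3489] w 0.011728604896631705 turned deg 71.38252208444759 q6 0.6163328410188559
```

Emit:
{"api": "apply_moves", "payload": {"targets": [[[0, 3, 0], [0, 0, 0]], [[0, 0, 0], [0, -0.04, 0]], [[0, 0, 0], [0, -0.03, 0]], [[0, 0, 0], [0, 0, 0]]]}}

```text
t: 18.48
ee_pos: [0.5639, 0.1799, 0.135]
tcp_rot: [0.38, -0.379, 0.597, -0.597]
contact_force: [-2.3, 0.0, 1.7]
gripper_width: 0.0125
```

```bash
python3 s.py
```

```text
18.475 [0.5639 0.1799 0.135 ] F [-2.3303  0.0343  1.6709] M [-0.1578  0.5647 -0.5969] w 0.01248973136196841 turned deg 75.38993361779866 q6 0.5464382345049341
```

Emit:
{"api": "apply_moves", "payload": {"targets": [[[0, 0, 0], [0, 0, 0]], [[0, 0, 0], [0, -0.03, 0]], [[0, 0, 0], [0, 0, 0]]], "force": 40}}

```text
t: 18.85
ee_pos: [0.564, 0.1799, 0.1349]
tcp_rot: [0.389, -0.388, 0.591, -0.591]
contact_force: [-4.2, -0.0, 5.7]
gripper_width: 0.0127
```

```bash
python3 s.py
```

```text
18.85 [0.564  0.1799 0.1349] F [-4.1772 -0.0324  5.707 ] M [-0.0294  0.6931 -0.9777] w 0.012665425072320867 turned deg 77.12799366260954 q6 0.5159725524726351
```

Emit:
{"api": "apply_moves", "payload": {"targets": [[[0, 0, 0], [0, -0.03, 0]], [[0, 0, 0], [0, 0, 0]]]}}

```text
t: 19.1
ee_pos: [0.564, 0.1799, 0.1349]
tcp_rot: [0.397, -0.397, 0.585, -0.585]
contact_force: [-4.3, 0.3, 5.5]
gripper_width: 0.0129
```

```bash
python3 s.py
python3 - <<'E'
from h import *
t=optics.capture("top")[190:340,200:340,::-1]; s=optics.capture("scene")[130:270,250:420,::-1]
f=lambda a:cv2.resize(a,(400,400),interpolation=2)
cv2.imwrite("pics/ts6.png",np.hstack([f(t),f(s)]))
E
```

```text
19.1 [0.564  0.1799 0.1349] F [-4.2938  0.253   5.471 ] M [-0.0669  0.7448 -1.1116] w 0.012855146349652636 turned deg 78.83714010190975 q6 0.4861512697727705
```

View pics/ts6.png

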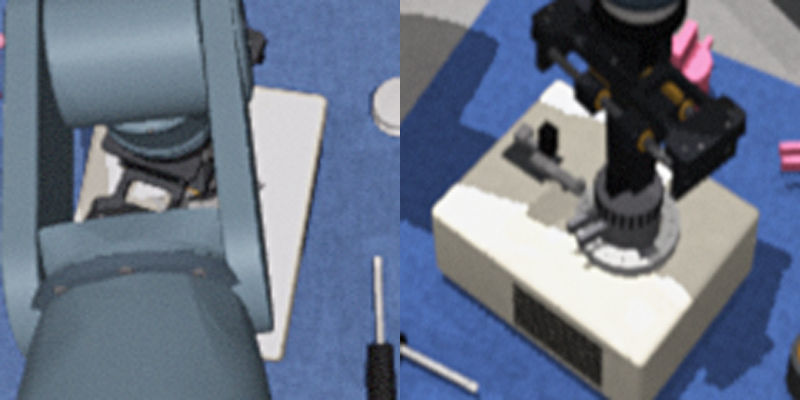

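Run:
```python
from h import *
p=optics.camera_params("scene")
for u,v in((570,222),(572,229),(577,235)):
    X=cast(p,[[250+(u-400)*170/400,130+v*140/400]],.109)[0]; d=X[:2]-[.5635,.18]; print(X,np.hypot(*d),np.degrees(np.arctan2(-d[1],-d[0])+.183))
for a in (55,60,65,70,75,80):
    b=np.radians(a)-.183; X=np.array([[.5635-.056*np.cos(b),.18-.056*np.sin(b),.109]]); q=proj(p,X)[0]; print(a,q,(q[0]-250)*400/170+400,(q[1]-130)*400/140)
```

```text
[0.529  0.1392 0.109 ] 0.05345088105913401 60.27845527898607
[0.5337 0.1339 0.109 ] 0.054906250791568786 67.58337391737153
[0.5402 0.1307 0.109 ] 0.054501328943029864 75.15821984430288
55 [320.2589 206.3115] 565.3149559213582 218.03290413230425
60 [321.056  207.9515] 567.1906567214432 222.7185967184216
65 [322.0495 209.5434] 569.5282822613816 227.26692832787438
70 [323.2329 211.0742] 572.312758829741 231.64066188063236
75 [324.5981 212.5312] 575.5250382744168 235.80347614222674
80 [326.1354 213.9021] 579.1421678300701 239.7203336613985
```

Emit:
{"api": "apply_moves", "payload": {"targets": [[[0, 0, 0], [0, 0.08, 0]], [[0, 0, 0], [0, 0.07, 0]], [[0, 0, 0], [0, 0, 0]], [[0, 0, 0], [0, 0, 0]]]}}

```text
t: 19.7
ee_pos: [0.5641, 0.1797, 0.1347]
tcp_rot: [-0.353, 0.353, -0.613, 0.613]
contact_force: [-2.5, -0.2, 4.3]
gripper_width: 0.0117
```

```bash
python3 s.py
```

```text
19.7 [0.5641 0.1797 0.1347] F [-2.4786 -0.2181  4.2835] M [0.0197 0.6416 0.0066] w 0.011710896682836657 turned deg 70.36663722076732 q6 0.6342705818624201
```

Emit:
{"api": "apply_moves", "payload": {"targets": [[[0, -1, 0], [0, 0, 0]], [[0, -1, 0], [0, 0, 0]], [[0, -1, 0], [0, 0, 0]], [[0, 0, 0], [0, 0, 0]]]}}

```text
t: 20.2
ee_pos: [0.5639, 0.1797, 0.1373]
tcp_rot: [0.352, -0.352, 0.613, -0.613]
contact_force: [-0.3, -1.2, -2.9]
gripper_width: 0.0115
```

```bash
python3 s.py
```

```text
20.2 [0.5639 0.1797 0.1373] F [-0.2876 -1.2488 -2.938 ] M [-0.0841  0.0903  0.0065] w 0.011510758065142077 turned deg 70.24907080607402 q6 0.636065096949672
```

Emit:
{"api": "apply_moves", "payload": {"targets": [[[0, -3, 0], [0, 0, 0]], [[0, -4, 0], [0, 0, 0]], [[0, -5, 0], [0, 0, 0]], [[0, -8, 0], [0, 0, 0]], [[0, -10, 0], [0, 0, 0]], [[0, 0, 0], [0, 0, 0]]]}}

```text
t: 20.95
ee_pos: [0.5648, 0.1799, 0.169]
tcp_rot: [-0.353, 0.351, -0.613, 0.614]
contact_force: [-0.4, 0.2, -2.9]
gripper_width: 0.0118
```

```bash
python3 s.py
```

```text
20.95 [0.5648 0.1799 0.169 ] F [-0.4459  0.207  -2.9485] M [-0.0096  0.1024 -0.055 ] w 0.011763826321816821 turned deg 70.24759161026783 q6 0.6361775812308208
```

Emit:
{"api": "apply_moves", "payload": {"targets": [[[0, -25, 0], [0, 0, 0]], [[0, -35, 0], [0, 0, 0]], [[0, -20, 0], [0, 0, 0]], [[0, 0, 0], [0, 0, 0]]]}}

```text
t: 21.45
ee_pos: [0.5649, 0.1799, 0.2493]
tcp_rot: [-0.353, 0.351, -0.613, 0.614]
contact_force: [1.3, -0.3, -3.5]
gripper_width: 0.0118
```

```bash
python3 s.py
```

```text
21.45 [0.5649 0.1799 0.2493] F [ 1.2669 -0.2607 -3.4531] M [-0.0186  0.0571 -0.0138] w 0.011799077860567523 turned deg 70.24495159092878 q6 0.6362246497266608
```

Cartridge is lifted clear. Carry it to the tray.

Emit:
{"api": "apply_moves", "payload": {"targets": [[[20, 0, 10], [0, 0, 0]], [[38, 0, 18], [0, 0, 0]], [[40, 0, 19], [0, 0, 0]], [[40, 0, 19], [0, 0, 0]], [[40, 0, 19], [0, 0, 0]], [[40, 0, 20], [0, 0, 0]], [[40, 0, 20], [0, 0, 0]], [[40, 0, 20], [0, 0, 0]], [[40, 0, 20], [0, 0, 0]], [[31, 0, 14], [0, 0, 0]], [[10, 0, 5], [0, 0, 0]], [[0, 0, 0], [0, 0, 0]]]}}

```text
t: 22.95
ee_pos: [0.5314, -0.2402, 0.2463]
tcp_rot: [0.352, -0.352, 0.614, -0.613]
contact_force: [1.1, 0.1, -2.6]
gripper_width: 0.0117
```

```bash
python3 s.py
python3 - <<'E'
from h import *
p=optics.camera_params("wrist"); im=optics.capture("wrist")[:,:,::-1]; cv2.imwrite("pics/w7.png",im)
s=optics.capture("scene")[:,:,::-1]; cv2.imwrite("pics/s7.png",s)
cv2.imwrite("pics/j7.png",np.hstack([cv2.resize(im,(400,300)),cv2.resize(s,(400,300))]))
R=rot(); c=np.array([.532,-.24]); print(p["R"],p["t"],proj(p,[[*c,.005]]),proj(optics.camera_params("scene"),[[*c,.005]]))
E
```

```text
22.95 [ 0.5314 -0.2402  0.2463] F [ 1.1376  0.1133 -2.6457] M [-0.0279  0.0873  0.0276] w 0.011708324458347224 turned deg 70.18099466796811 q6 -0.0991437285398267
[[ 0.8631 -0.505  -0.002 ]
 [-0.4881 -0.8351  0.2536]
 [-0.1297 -0.2179 -0.9673]] [-0.5797  0.0229  0.4133] [[320.9515 212.468 ]] [[227.2775 383.673 ]]
```

View pics/j7.png

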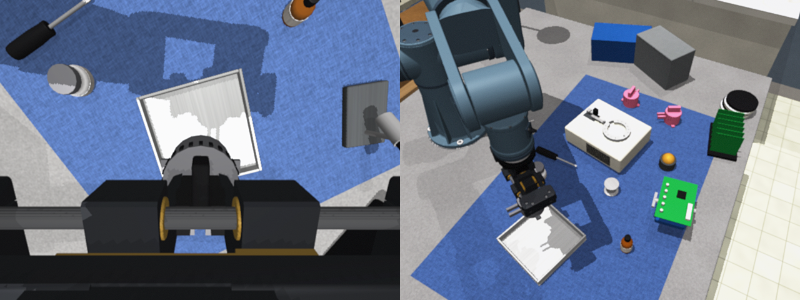

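Emit:
{"api": "apply_moves", "payload": {"targets": [[[0, 30, 0], [0, 0, 0]], [[0, 40, 0], [0, 0, 0]], [[0, 40, 0], [0, 0, 0]], [[0, 35, 0], [0, 0, 0]], [[0, 20, 0], [0, 0, 0]], [[0, 10, 0], [0, 0, 0]], [[0, 5, 0], [0, 0, 0]], [[0, 2, 0], [0, 0, 0]], [[0, 0, 0], [0, 0, 0]], [[0, 0, 0], [0, 0, 0]]]}}

```text
t: 24.3
ee_pos: [0.5323, -0.2407, 0.0662]
tcp_rot: [-0.352, 0.352, -0.613, 0.614]
contact_force: [0.7, 0.5, -2.2]
gripper_width: 0.012
```

```bash
python3 s.py
```

```text
24.3 [ 0.5323 -0.2407  0.0662] F [ 0.6774  0.5158 -2.2414] M [-0.0266  0.1379  0.0098] w 0.011971786780662763 turned deg 70.23492997081779 q6 -0.0995796244740856
```

Emit:
{"api": "apply_moves", "payload": {"targets": [[[0, 1, 0], [0, 0, 0]], [[0, 1, 0], [0, 0, 0]], [[0, 1, 0], [0, 0, 0]], [[0, 1, 0], [0, 0, 0]], [[0, 0, 0], [0, 0, 0]]]}}

```text
t: 24.92
ee_pos: [0.5318, -0.2403, 0.0613]
tcp_rot: [0.352, -0.352, 0.613, -0.613]
contact_force: [-0.4, -0.2, -2.3]
gripper_width: 0.0116
```

```bash
python3 s.py
```

```text
24.925 [ 0.5318 -0.2403  0.0613] F [-0.3762 -0.2219 -2.3009] M [-0.051   0.0644  0.0491] w 0.011585741616337271 turned deg 70.24387610704365 q6 -0.09965927029748901
```

Emit:
{"api": "apply_moves", "payload": {"targets": [[[0, 1, 0], [0, 0, 0]], [[0, 1, 0], [0, 0, 0]], [[0, 1, 0], [0, 0, 0]], [[0, 0, 0], [0, 0, 0]], [[0, 0, 0], [0, 0, 0]]]}}

```text
t: 25.55
ee_pos: [0.532, -0.2406, 0.0597]
tcp_rot: [-0.352, 0.352, -0.613, 0.613]
contact_force: [-3.6, 1.6, 6.4]
gripper_width: 0.0117
```

Emit:
{"api": "apply_moves", "payload": {"targets": [[[0, 0.5, 0], [0, 0, 0]], [[0, 0.5, 0], [0, 0, 0]], [[0, 0, 0], [0, 0, 0]], [[0, 0, 0], [0, 0, 0]]]}}

```text
t: 26.05
ee_pos: [0.532, -0.2406, 0.0597]
tcp_rot: [-0.352, 0.352, -0.613, 0.613]
contact_force: [-7.0, 3.5, 14.8]
gripper_width: 0.0112
```

Emit:
{"api": "apply_moves", "payload": {"targets": [[[0, -1.5, 0], [0, 0, 0]], [[0, 0, 0], [0, 0, 0]], [[0, 0, 0], [0, 0, 0]]]}}

```text
t: 26.42
ee_pos: [0.5321, -0.2406, 0.0597]
tcp_rot: [-0.352, 0.352, -0.613, 0.613]
contact_force: [-2.9, 1.3, 6.6]
gripper_width: 0.0119
```

Emit:
{"api": "apply_moves", "payload": {"targets": [[[0, 0, 0], [0, 0, 0]], [[0, 0, 0], [0, 0, 0]], [[0, 0, 0], [0, 0, 0]], [[0, 0, 0], [0, 0, 0]], [[0, -10, 0], [0, 0, 0]], [[0, -30, 0], [0, 0, 0]], [[0, -50, 0], [0, 0, 0]], [[0, -60, 0], [0, 0, 0]], [[0, 0, 0], [0, 0, 0]], [[0, 0, 0], [0, 0, 0]]], "grip": 0.35}}

```text
t: 27.68
ee_pos: [0.5317, -0.2402, 0.2092]
tcp_rot: [-0.352, 0.352, -0.613, 0.613]
contact_force: [-0.5, 0.1, -1.0]
gripper_width: 0.031
```

```bash
python3 s.py
python3 - <<'E'
from h import *
im=optics.capture("wrist")[:,:,::-1]; s=optics.capture("scene")[130:480,130:480,::-1]
cv2.imwrite("pics/j8.png",np.hstack([cv2.resize(im,(400,400)),cv2.resize(s,(400,400))]))
E
```

```text
27.675 [ 0.5317 -0.2402  0.2092] F [-0.5067  0.1067 -1.0262] M [-0.0857  0.0932  0.015 ] w 0.031040682239764847 turned deg 70.24591209856644 q6 -0.09962226278030727
```

View pics/j8.png

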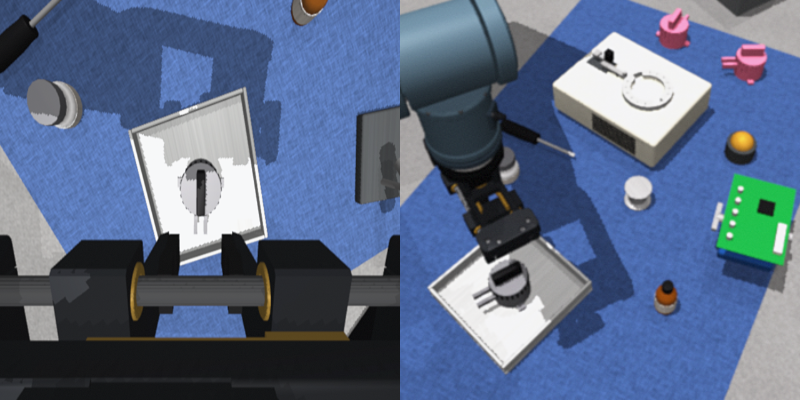

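```bash
python3 -c "
from workcell import env
print(env.sense()['joint_vel'].round(3)); print(env.sign_off())"
```

```text
[-0.     0.01   0.001  0.002 -0.002  0.002]
the job is handed in; nothing more can be done
None
```

The filter cartridge is off the extractor and standing upright near the middle of the tray floor. The release is parked in its notch. I handed the job in at about 28 s on the robot's clock; the hand-in gave no verdict.

- **Release:** My first attempt to park the knob failed: the slide met about 40 N sideways and the knob did not pass the gate. I gripped it about 5 mm higher, pressed it to the bottom and slid it 12 mm freely into the notch. The pictures after letting go show it parked.
- **Turn:** The stop came at about 70° anticlockwise.
- **First lift:** The first try, with some twist still on, met about 10 N, so I lowered it again. To confirm the stop I turned the gripper on to about 79°, which put about 1.1 N m on the mount, under the 2 N m limit. The bar swivelled slightly in the grip.
- **Lift:** With the twist backed off to zero, the cartridge lifted with only its weight, about 3 N.
- **Placing:** The cartridge touched the tray floor about 2 mm higher than I had worked out, so it had probably slipped a little in the grip. I pressed it down with up to about 15 N before letting go.
- **Last checks:** The final pictures show the cartridge upright near the tray centre with the fingers clear. The knob is still parked, and the other items in view look undisturbed. I did not measure how far any of them might have moved, and I read the knob's position from the pictures, since the joint values are not reported.

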